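# Find the loose terminal bolt and hold its fuse cover open

### The job

First turn the isolator knob so that its pointer faces the off mark. Then tap down on the bolts of the three fuse holders until you find the loose one, which sinks in: push it fully in, and lift the cover of that same holder by its tab to about 45 degrees. Finish while holding that sprung cover open; leave the covers of the tight bolts shut and do not disturb the spare bolt, washer and bottle.

Things in the scene. Friction and masses are not known exactly. Their poses are not given: they have to be found in the camera images.
- bolt_a (a joint): travel of the left (+y of the board) terminal bolt, m: 0 as found, grows as it is pushed down, 0.006 = fully in. If this bolt is the loose one it sinks under about 4 N and stays where it is left; a tight one does not move (under 1 mm). Exactly one of the three is loose, which one changes, and they look alike
- bolt_a_top (a point): centre of the top face of the left (+y of the board) steel bolt head, a 22 mm wide, 9 mm thick head standing about 7 mm off its black holder, top 56 mm above the table as found; it can be pushed with the closed fingertips. It lies 105 mm from the hinge line of its own cover
- cover_a (a joint): opening angle of the left (+y of the board) cover, rad: 0 = shut and flat, up to 1.3; a spring shuts it when let go (0.05 N m plus 0.06 N m per rad, and its 65 g). Hinge line along y of lid_a, from the tab centre of the shut lid 60 mm back (-x) and 20 mm lower: 44 mm above the table. The tab end, next to the bolt, rises and swings back towards the hinge
- lid_a (a point): the left (+y of the board) grey cover: a plate 76 x 50 x 6 mm with an upright tab near its bolt end, 20 mm long (x), 10 thick (y), 34 tall. This point is the tab centre, 64 mm above the table when shut, 17 mm above the plate top. x points from hinge to bolt, y along the hinge, z up when shut; its axes turn with the cover. Its own bolt is 45 mm further along x
- bolt_b (a joint): travel of the middle terminal bolt, m: 0 as found, grows as it is pushed down, 0.006 = fully in. If this bolt is the loose one it sinks under about 4 N and stays where it is left; a tight one does not move (under 1 mm). Exactly one of the three is loose, which one changes, and they look alike
- bolt_b_top (a point): centre of the top face of the middle steel bolt head, a 22 mm wide, 9 mm thick head standing about 7 mm off its black holder, top 56 mm above the table as found; it can be pushed with the closed fingertips. It lies 105 mm from the hinge line of its own cover
- cover_b (a joint): opening angle of the middle cover, rad: 0 = shut and flat, up to 1.3; a spring shuts it when let go (0.05 N m plus 0.06 N m per rad, and its 65 g). Hinge line along y of lid_b, from the tab centre of the shut lid 60 mm back (-x) and 20 mm lower: 44 mm above the table. The tab end, next to the bolt, rises and swings back towards the hinge
- lid_b (a point): the middle grey cover: a plate 76 x 50 x 6 mm with an upright tab near its bolt end, 20 mm long (x), 10 thick (y), 34 tall. This point is the tab centre, 64 mm above the table when shut, 17 mm above the plate top. x points from hinge to bolt, y along the hinge, z up when shut; its axes turn with the cover. Its own bolt is 45 mm further along x
- bolt_c (a joint): travel of the right (-y of the board) terminal bolt, m: 0 as found, grows as it is pushed down, 0.006 = fully in. If this bolt is the loose one it sinks under about 4 N and stays where it is left; a tight one does not move (under 1 mm). Exactly one of the three is loose, which one changes, and they look alike
- bolt_c_top (a point): centre of the top face of the right (-y of the board) steel bolt head, a 22 mm wide, 9 mm thick head standing about 7 mm off its black holder, top 56 mm above the table as found; it can be pushed with the closed fingertips. It lies 105 mm from the hinge line of its own cover
- cover_c (a joint): opening angle of the right (-y of the board) cover, rad: 0 = shut and flat, up to 1.3; a spring shuts it when let go (0.05 N m plus 0.06 N m per rad, and its 65 g). Hinge line along y of lid_c, from the tab centre of the shut lid 60 mm back (-x) and 20 mm lower: 44 mm above the table. The tab end, next to the bolt, rises and swings back towards the hinge
- lid_c (a point): the right (-y of the board) grey cover: a plate 76 x 50 x 6 mm with an upright tab near its bolt end, 20 mm long (x), 10 thick (y), 34 tall. This point is the tab centre, 64 mm above the table when shut, 17 mm above the plate top. x points from hinge to bolt, y along the hinge, z up when shut; its axes turn with the cover. Its own bolt is 45 mm further along x
- board: fixed aluminium plate 210 x 270 x 8 mm with three black fuse holders side by side, 80 mm apart in y, 40 mm tall. Origin under the middle of the plate at table level; x points away from the robot (from the covers towards the bolts), y along the row, z up
- isolator_knob (a joint): angle of the isolator knob, rad: 0 = its pointer faces the off mark; positive = turned counter-clockwise from above, away from the mark. It starts between 0.7 and 1.4, turns within -0.4 to 1.8 and stays where it is left (friction 0.05 N m)
- knob_center (a point): on the axis of the isolator knob, half-way up its grip bar, 66 mm above the table. The black upright bar is 44 mm long, 13 mm thick, 30 mm tall (51 to 81 mm above the table) on a 52 mm disc. x of this point does not turn with the knob: it points from the axis to the off mark. The bar points along this x turned counter-clockwise by the knob angle
- isolator: fixed grey box 100 x 100 x 40 mm under the knob, origin under its middle at table level, x towards the off mark: a short raised white rib on its top near the edge. The pointer end of the knob bar has a white line on top and a small tooth at the rim of the disc
- spare_bolt: bystander: loose spare bolt standing on its head on the plate beyond the bolts, 22 mm wide, 26 mm tall; origin at its underside
- washer: bystander: loose steel washer 28 mm across, 5 mm thick, lying on the plate beyond the bolts; origin at its underside
- bottle: bystander: loose white bottle 48 mm across, 120 mm tall, beyond the isolator; origin at its underside

How it is judged:
On the way, in this order (a step that is already met when the one before it is completed fails the run):
1. the isolator pointer faces the off mark (value of joint isolator_knob between -0.15 and 0.15 rad), for 0.2 s.
2. the loose bolt is pushed in (value of joint any of bolt_a, bolt_b, bolt_c above 0.004 m), for 0.1 s.
3. the cover of the loose bolt is lifted (((value of joint bolt_a above 0.004 m and value of joint cover_a above 0.5 rad) or (value of joint bolt_b above 0.004 m and value of joint cover_b above 0.5 rad) or (value of joint bolt_c above 0.004 m and value of joint cover_c above 0.5 rad))), for 0.2 s.
At the end, for the whole second after the job is handed in: the isolator pointer is within 0.15 rad of the mark; the loose bolt is at least 4 mm in; its cover is held still by the fingers (over 0.4 N) between 0.5 and 1.29 rad open; the other two covers are shut (under 0.1 rad) (all of step 1 and ((value of joint bolt_a above 0.004 m and value of joint cover_a between 0.5 and 1.29 rad and contact force between cover_a and the fingers above 0.4 N and velocity of joint cover_a between -0.1 and 0.1 rad/s and value of joint each of cover_b, cover_c below 0.1 rad) or (value of joint bolt_b above 0.004 m and value of joint cover_b between 0.5 and 1.29 rad and contact force between cover_b and the fingers above 0.4 N and velocity of joint cover_b between -0.1 and 0.1 rad/s and value of joint each of cover_a, cover_c below 0.1 rad) or (value of joint bolt_c above 0.004 m and value of joint cover_c between 0.5 and 1.29 rad and contact force between cover_c and the fingers above 0.4 N and velocity of joint cover_c between -0.1 and 0.1 rad/s and value of joint each of cover_a, cover_b below 0.1 rad))); the arm keeps its last pose, push and grip.
It fails at once if a cover is lifted (over 0.2 rad) whose bolt has not been pushed in as the loose one ((value of joint cover_a above 0.2 rad and value of joint bolt_a below 0.003 m) or (value of joint cover_b above 0.2 rad and value of joint bolt_b below 0.003 m) or (value of joint cover_c above 0.2 rad and value of joint bolt_c below 0.003 m)).
It fails at once if the spare bolt, the washer or the bottle is moved by more than 30 mm (distance of any of spare_bolt, washer, bottle from where it was at the start of the episode above 0.03 m).
It also fails if it takes over 67 s, if anything falls off the work surface, if the arm or the gripper's body presses on something with over 40 N, if the wrist force passes 120 N, or if a joint passes its speed limit or range.

### The arm

A 6-joint arm with a two-finger parallel gripper is mounted at the origin on the work surface. World frame = base frame: x ahead of the robot, y to its left, z up, the work surface at z = 0. Lengths are in m, angles in rad, forces in N, time in s.
With the tool pointing down it reaches from about 0.35 to 0.975 m from the base axis. Payload 17.4 kg.
Tool frame: the origin (TCP) lies midway between the tips of the shut fingers; the grasp point (between the pads) lies 19 mm behind it; z points along the fingers, y is the line along which they close (so a half turn about z gives the same grasp; the last joint's range is limited). The gripper opens to 85 mm and grips with 20 to 120 N. Pads are 22 mm wide; open, the fingers measure 114 mm over their backs; the gripper's body (76 mm by 85 mm) begins 54 mm behind the grasp point. The pads swing forward as they close: fully open they stand 13 mm farther back than shut.
Start: joints at [-1.318, 0.116, 1.442, -0, 1.584, -0.038], TCP at [0.194, -0.647, 0.231] pointing down, gripper open.
Joint ranges: [-2.83, 2.83], [-0.83, 2.19], [0.07, 2.5], [-1.14, 4.28], [0.01, 3], [-2.97, 2.97]. Speed limits (rad/s): [1.89, 1.89, 2.22, 3.14, 3.14, 3.14].

### API

Orientations are given as a unit quaternion [w, x, y, z].
In Python, from bench import state, camera, camera_info, close_job gives the robot as it stands. The module is installed in compiled form; this text tells all that it offers.
- The arm moves only by the shell command python3 -m pendant 'ROWS' [FORCE]. ROWS is JSON, a list that holds one entry, the list of rows, each a list of 7 numbers: the shift along the tool's x, y, z normalised to -1 to 1, where 1 is 40 mm, then the turn, a rotation vector about the tool's x, y, z normalised to -1 to 1, where 1 is 0.08 rad, then the gripper command: -1 is fully open, 1 is shut, values between are in proportion. In form: [[[tx, ty, tz, wx, wy, wz, gripper], ...]]. A call has 1 to 10 rows; each row shifts and turns the commanded pose from where the row before left it, along the tool's axes as they then stand; what a row does not reach is not made up. A row lasts 1/10 s, in which the tool goes at most 50 mm and 8.59 degrees, less where a joint would pass 70% of its speed; a pose out of reach is approached as far as the arm can. A call with a number of a shift or a turn outside -1 to 1 is refused whole. A call with a gripper value outside its range is refused whole. The fingers move at their own pace and stop on an object; FORCE is the grip in N (left out, the last holds). Time passes only in rows, so rows that do not move let the fingers close. It gives the time, the measured TCP pose, the force, the opening and the grip force at its end, in the units of the state.
- state(): the state, without advancing time (a new reading comes with each control period).
- camera(name): name is "scene" or "top"; returns (picture, depth): 480x640x3 uint8, blue, green, red; 480x640 float32, m along the optical axis (not along the pixel's ray), 0 where there is no reading.
- camera_info(name): a dict with "vertical_fov" (degrees; the focal length in pixels is half the picture's height over the tangent of half this angle, whatever the lens; pixels are square), "cx", "cy" (the principal point, pixels), "k1" (the pictures are not rectified: a ray, as slopes to the right and down, at radius r is drawn at 1 + k1 r^2 times it, then the intrinsics apply), "view" (4x4, takes a point from world to camera coordinates). Camera axes: x right, y up, looking along -z (the intrinsics and any distortion apply to the point x, -y, -z); pixel columns grow to the right and rows downward; lengths in m; the calibration is good to about 2 mm. A picture is of the moment at which its call begins. camera_info takes no time and is no camera call.
- close_job(): hands the job in; it is judged then, once.
The state is a dict: "time_s": time; "joints": joint angles; "dq": joint speeds; "joint_efforts": joint torques, N m; "position": TCP position; "orientation": TCP orientation; "force": force on the tool from outside, world axes, zero at the start; "ft_torque": the same for the moment, N m; "finger_gap": finger opening in m; "gripper_force": force on a finger pad.
Only numpy, scipy, OpenCV 4.12 (cv2) and the standard library are available. Lean on these libraries where they do the work, as an engineer would, in place of code of your own. Each camera call takes 0.05 s, during which the arm holds its last target. There are 200 camera calls.

## Working session

There is one attempt and no reset: what is moved stays moved. The work goes in short steps, Python scripts to look and compute and a shell command to move; the robot and the scene stay as the last step left them, time stands still between calls to the robot, and variables do not carry over. Pictures are saved under pics/ and viewed, at most 10 in all, crops included, and the job is handed in when it is done.

```bash
mkdir -p pics; cat > h.py <<'E'
import numpy as np, cv2
from bench import state, camera, camera_info, close_job
def K(n):
    i=camera_info(n); return 240/np.tan(np.radians(i['vertical_fov'])/2),i
def ray(n,u,v):
    f,i=K(n); V=np.array(i['view']); d=np.array([(u-i['cx'])/f,(v-i['cy'])/f]); s=d.copy()
    for _ in range(30): s=d/(1+i['k1']*(s@s))
    R=V[:3,:3]; return -R.T@V[:3,3], R.T@np.array([s[0],-s[1],-1])
def at(n,u,v,z):
    c,d=ray(n,u,v); return c+d*(z-c[2])/d[2]
def dep(n,u,v,D):
    c,d=ray(n,u,v); return c+d*D
def proj(n,p):
    f,i=K(n); V=np.array(i['view']); q=V[:3,:3]@np.array(p)+V[:3,3]; s=np.array([q[0],-q[1]])/-q[2]
    s=s*(1+i['k1']*(s@s)); return s*f+[i['cx'],i['cy']]
E
python3 - <<'E'
from h import *
for n in('scene','top'):
    p,d=camera(n); cv2.imwrite(f'pics/{n}0.png',p); np.save(f'{n}0.npy',d); print(camera_info(n))
s=state();print(s)
E
```

```text
{'vertical_fov': 51.56816683055854, 'cx': 322.3599344746868, 'cy': 238.7423883666813, 'k1': 0.023705446834495214, 'view': array([[ 0.09482822,  0.99538734,  0.01454838, -0.13107836],
       [-0.58153639,  0.0435284 ,  0.81235504,  0.26176705],
       [ 0.80797465, -0.0854946 ,  0.58298168, -1.24851748],
       [ 0.        ,  0.        ,  0.        ,  1.        ]])}
{'vertical_fov': 43.11053450637588, 'cx': 318.6620130655608, 'cy': 237.37517093034597, 'k1': 0.0023679420534968086, 'view': array([[-0.01054655, -0.9998538 , -0.01345913,  0.10084577],
       [ 0.98494513, -0.01270998,  0.1723994 , -0.54969745],
       [-0.17254526, -0.01143828,  0.98493517, -1.09121811],
       [ 0.        ,  0.        ,  0.        ,  1.        ]])}
{'time_s': 0.1, 'joints': array([-1.31781940e+00,  1.16425336e-01,  1.44220841e+00, -1.20380212e-06,
        1.58398356e+00, -3.78620985e-02]), 'dq': array([ 0.00037059, -0.00129912, -0.00136732, -0.00069219, -0.00056077,
        0.0018554 ]), 'joint_efforts': array([ 2.06773628e-03, -7.33663988e+01, -6.33791113e+01, -3.19131277e-05,
        5.22786373e-03, -4.37694075e-05]), 'position': array([ 0.19346854, -0.64650158,  0.23063837]), 'orientation': array([-5.09299636e-04,  9.89445074e-01,  1.44907501e-01, -5.55965237e-05]), 'force': array([0.17658324, 0.82222089, 0.01385343]), 'ft_torque': array([ 0.02629044, -0.00879888,  0.00849552]), 'gripper_force': 0.0, 'finger_gap': 0.08540156054557549}
```

View pics/top0.png

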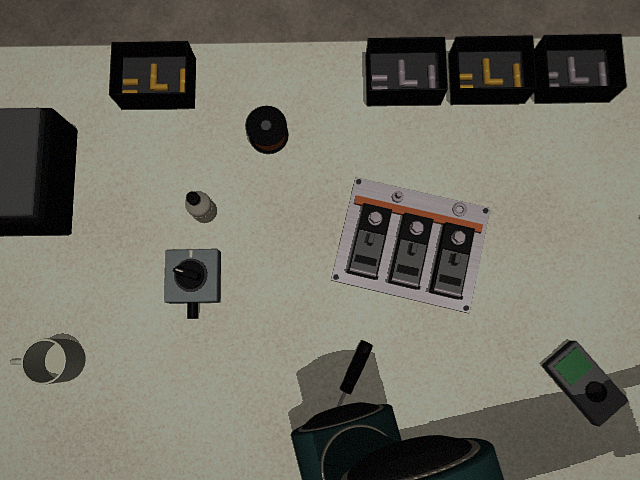

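View pics/scene0.png

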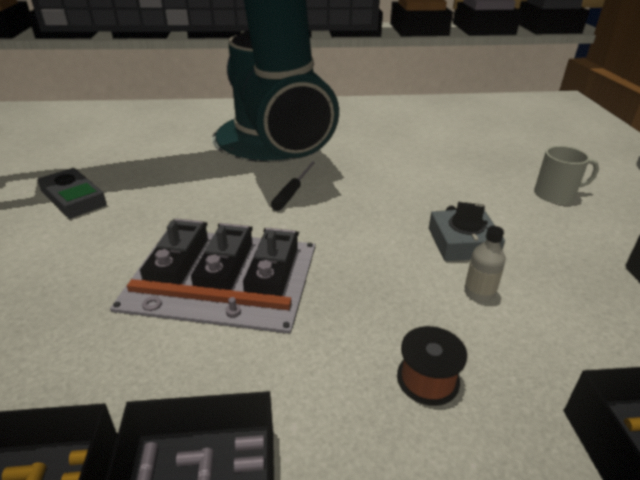

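The top view shows the knob at about (190,275) with its mark at (191,254). The bolts are at (375,218), (417,228) and (458,237), and the tabs at (369,240), (411,250) and (453,259). Next I'll refine these with masks.

```bash
python3 - <<'E'
from h import *
p=cv2.imread('pics/top0.png'); d=np.load('top0.npy')
a=cv2.resize(p[235:325,150:240],None,fx=6,fy=6,interpolation=cv2.INTER_CUBIC)[:, :400]
b=cv2.resize(p[170:315,330:495],None,fx=4,fy=4,interpolation=cv2.INTER_CUBIC)
im=np.zeros((580,800,3),np.uint8); im[:290,:0]
im=np.zeros((600,800,3),np.uint8)
b=cv2.resize(p[195:300,340:482],None,fx=4,fy=4,interpolation=cv2.INTER_CUBIC); im[:420,:568]=b[:420,:568]
a=cv2.resize(p[245:305,162:222],None,fx=3.8,fy=3.8,interpolation=cv2.INTER_CUBIC); im[:228,570:798]=a
cv2.imwrite('pics/crop0.png',im)
hh=np.zeros((480,640))
U,V=np.meshgrid(range(640),range(480))
f,i=K('top'); P=np.zeros((480,640,3))
for v in range(160,330):
    for u in range(140,500):
        P[v,u]=dep('top',u,v,d[v,u])
np.save('P.npy',P)
Z=P[...,2]
def blobs(name,roi,lo,hi,z,minA=8,extra=None):
    u0,v0,u1,v1=roi; m=np.zeros((480,640),np.uint8); m[v0:v1,u0:u1]=((Z>lo)&(Z<hi))[v0:v1,u0:u1]
    if extra is not None: m&=extra.astype(np.uint8)
    n,l,s,c=cv2.connectedComponentsWithStats(m)
    for k in range(1,n):
        if s[k,4]>=minA:
            r=cv2.minAreaRect(np.argwhere(l==k)[:,::-1].astype(np.float32))
            print(name,c[k].round(1),s[k,4],'xyz',at('top',*c[k],z).round(4),'z med',np.median(Z[l==k]).round(4),'rect',[np.round(q,1) for q in r])
blobs('bolt/tab',(340,195,482,300),.050,.0,0)
g=p.max(2)
br=(g>120)&(p.max(2).astype(int)-p.min(2)<40)
blobs('bolt',(360,205,475,248),.046,.066,.056,8,br)
blobs('tab',(350,225,475,300),.066,.1,.081,5)
blobs('knob',(165,245,222,305),.065,.1,.081)
blobs('box',(160,240,225,305),.033,.1,.04)
blobs('bottle',(175,180,225,235),.03,.2,.1)
w=(g>140)&(p.max(2).astype(int)-p.min(2)<60)
blobs('white',(166,247,219,303),.03,.1,.081,3,w)
E
```

```text
Traceback (most recent call last):
  File "h.py", line 12, in dep
    c,d=ray(n,u,v); return c+d*D
        ~~~^^^^^^^
  File "h.py", line 6, in ray
    f,i=K(n); V=np.array(i['view']); d=np.array([(u-i['cx'])/f,(v-i['cy'])/f]); s=d.copy()
        ~^^^
  File "h.py", line 4, in K
    i=camera_info(n); return 240/np.tan(np.radians(i['vertical_fov'])/2),i
ValueError: time passes only in moves, steps and waits
```

View pics/crop0.png

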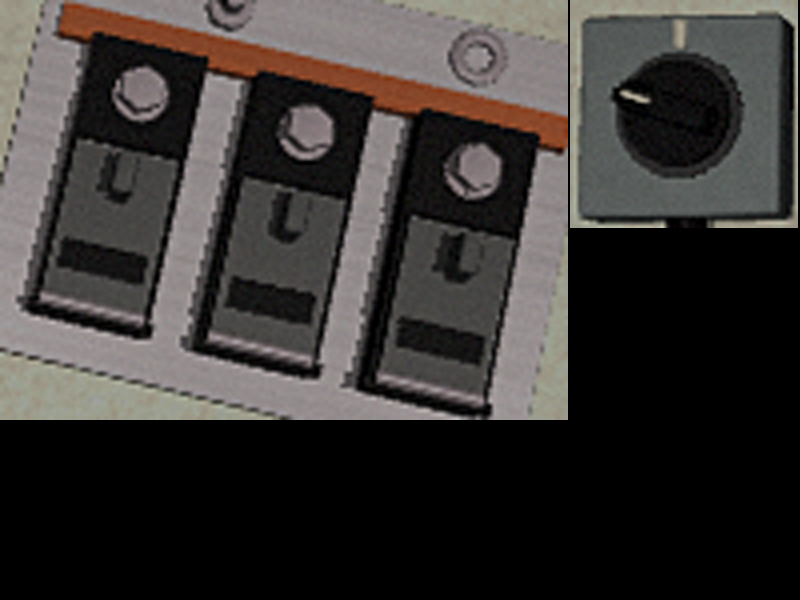

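The crop shows the three bolts and tabs clearly. The knob's white line points left and slightly up, and the off rib is at the top, so the angle is about 1.3 rad.

```bash
sed -i 's/^def K(n):/import functools\n@functools.lru_cache(None)\ndef K(n):/' h.py; cat > m.py <<'E'
from h import *
p=cv2.imread('pics/top0.png'); d=np.load('top0.npy'); P=np.zeros((480,640,3))
for v in range(160,330):
    for u in range(140,500): P[v,u]=dep('top',u,v,d[v,u])
Z=P[...,2]
def blobs(name,roi,lo,hi,z,minA=8,extra=None):
    u0,v0,u1,v1=roi; m=np.zeros((480,640),np.uint8); m[v0:v1,u0:u1]=((Z>lo)&(Z<hi))[v0:v1,u0:u1]
    if extra is not None: m&=extra.astype(np.uint8)
    n,l,s,c=cv2.connectedComponentsWithStats(m)
    for k in range(1,n):
        if s[k,4]>=minA:
            r=cv2.minAreaRect(np.argwhere(l==k)[:,::-1].astype(np.float32))
            print(name,c[k].round(1),s[k,4],'xyz',at('top',*c[k],z).round(4),'z',np.median(Z[l==k]).round(4),np.round(r[1],1),round(r[2],1))
g=p.max(2); ach=g.astype(int)-p.min(2)
blobs('bolt',(360,205,475,248),.046,.066,.056,8,(g>90))
blobs('tab',(350,225,475,300),.066,.1,.081,5)
blobs('knob',(165,245,222,305),.065,.1,.081)
blobs('box',(160,240,225,305),.033,.1,.04)
blobs('bottle',(175,180,225,235),.03,.2,.12)
blobs('white',(166,247,219,303),.03,.1,.081,3,g>140)
u=lambda x,y:(340+(x+.5)/4-.5,195+(y+.5)/4-.5)
print([at('top',*u(x,y),.056).round(4) for x,y in((141,93),(306,131),(474,170))])
k=lambda x,y:(162+(x-570+.5)/3.8-.5,245+(y+.5)/3.8-.5)
print('line',[at('top',*k(x,y),.081).round(4) for x,y in((620,94),(648,101))],'rib',at('top',*k(681,34),.042).round(4),'disc',at('top',*k(679,115),.051).round(4))
print('box',[at('top',*k(x,y),.04).round(4) for x,y in((585,17),(782,15),(779,217),(581,215))])
E
python3 m.py
```

```text
bolt [375.3 216.5] 81 xyz [ 0.5879 -0.0122  0.056 ] z 0.0562 [9. 9.] 90.0
bolt [417.2 226.2] 81 xyz [ 0.5682 -0.0896  0.056 ] z 0.0565 [10.6  8.5] 45.0
bolt [459.4 236.1] 84 xyz [ 0.5485 -0.1671  0.056 ] z 0.0551 [10.  9.] 90.0
tab [370.5 237.9] 68 xyz [ 5.429e-01 -3.000e-04  8.100e-02] z 0.0796 [ 5.6 11.6] 14.0
tab [413.4 247.8] 71 xyz [ 0.5237 -0.0775  0.081 ] z 0.0796 [ 6.1 11.9] 14.0
tab [456.5 258.1] 75 xyz [ 0.504  -0.1543  0.081 ] z 0.08 [11.  7.] 90.0
knob [186.2 272.7] 189 xyz [0.4833 0.3341 0.081 ] z 0.0804 [25.4  7.4] 17.4
box [190.8 275.3] 2808 xyz [0.4832 0.3349 0.04  ] z 0.041 [53. 54.] 90.0
bottle [199.1 205.3] 678 xyz [0.5989 0.3055 0.12  ] z 0.0821 [31.8 25.5] 45.0
white [190.5 253.2] 13 xyz [0.5189 0.3274 0.081 ] z 0.043 [6. 1.] 90.0
white [178.9 270.1] 9 xyz [0.4883 0.3476 0.081 ] z 0.0827 [6.3 0.9] 18.4
[array([ 0.5852, -0.0113,  0.056 ]), array([ 0.5661, -0.0876,  0.056 ]), array([ 0.5466, -0.1647,  0.056 ])]
line [array([0.4897, 0.3551, 0.081 ]), array([0.4862, 0.3416, 0.081 ])] rib [0.5241 0.3355 0.042 ] disc [0.4828 0.3334 0.051 ]
box [array([0.5335, 0.384 , 0.04  ]), array([0.5333, 0.2859, 0.04  ]), array([0.4333, 0.2855, 0.04  ]), array([0.4354, 0.3827, 0.04  ])]
```

Each measurement agrees with the given sizes:
- **Bolts:** tops at z ≈ 0.056, 80 mm apart.
- **Tabs:** 45 mm from their bolts.
- **Board and knob:** board yaw ≈ -0.249. Knob at (0.483, 0.334), bar ≈ 1.28 rad, off direction ≈ +x.

Now I'll move to the knob.

```bash
cat > go.py <<'E'
import sys; from h import *
from scipy.spatial.transform import Rotation as R
# usage: go.py x y z yaw : remaining shift in units (40mm) in tool axes, remaining turn in units(.08)
x,y,z,yaw=map(float,sys.argv[1:5]); s=state(); q=s['orientation']; M=R.from_quat(q,scalar_first=True)
t=R.from_euler('z',yaw)*R.from_euler('x',np.pi)
print('t',s['time_s'],'pos',s['position'].round(4),'F',s['force'].round(1),'gap',s['finger_gap'].round(4),'gf',round(float(s['gripper_force']),1),'yaw',np.arctan2(*M.as_matrix()[[1,0],0]).round(4))
rv=(M.inv()*t).as_rotvec()
print('turn first', (rv/.08).round(2),'then shift',(t.inv().apply(np.array([x,y,z])-s['position'])/.04).round(2),'| shift now',(M.inv().apply(np.array([x,y,z])-s['position'])/.04).round(2))
E
R='[0.54,-0.82,0,0,0,0,-1]'
python3 -m pendant '[[[0.54,-0.82,0,0,0,0,-1],[0.54,-0.82,0,0,0,0,-1],[0.54,-0.82,0,0,0,0,-1],[0.54,-0.82,0,0,0,0,-1],[0.54,-0.82,0,0,0,0,-1],[0.54,-0.82,0,0,0,0,-1],[0.54,-0.82,0,0,0,0,-1],[0.54,-0.82,0,0,0,0,-1],[0.54,-0.82,0,0,0,0,-1],[0.54,-0.82,0,0,0,0,-1]]]'
python3 -m pendant '[[[0.54,-0.82,0,0,0,0,-1],[0.54,-0.82,0,0,0,0,-1],[0.54,-0.82,0,0,0,0,-1],[0.54,-0.82,0,0,0,0,-1],[0.54,-0.82,0,0,0,0,-1],[0.54,-0.82,0,0,0,0,-1],[0.54,-0.82,0,0,0,0,-1],[0.54,-0.82,0,0,0,0,-1],[0.54,-0.82,0,0,0,0,-1],[0.54,-0.82,0,0,0,0,-1]]]'
python3 go.py .4833 .334 .14 1.28
```

```text
time_s: 1.1
position: [0.3064, -0.269, 0.2311]
orientation: [-0.0, 0.989, 0.145, 0.0]
force: [0.1, -0.4, 0.7]
finger_gap: 0.0851
gripper_force: 0.0
time_s: 2.1
position: [0.4193, 0.1074, 0.2312]
orientation: [0.0, 0.989, 0.145, 0.0]
force: [0.5, -0.4, 0.9]
finger_gap: 0.0853
gripper_force: 0.0Traceback (most recent call last):
  File "go.py", line 6, in <module>
    print('t',s['time_s'],'pos',s['position'].round(4),'F',s['force'].round(1),'gap',s['finger_gap'].round(4),'gf',round(float(s['gripper_force']),1),'yaw',np.arctan2(*M.as_matrix()[[1,0],0]).round(4))
                                                                                     ^^^^^^^^^^^^^^^^^^^^^
AttributeError: 'float' object has no attribute 'round'
```

```bash
sed -i "s/s\['finger_gap'\].round(4)/round(s['finger_gap'],4)/" go.py
python3 -m pendant '[[[0.45,-0.71,0.3,0,0,0,-1],[0.45,-0.71,0.3,0,0,0,-1],[0.45,-0.71,0.3,0,0,0,-1],[0.45,-0.71,0.3,0,0,0,-1],[0.45,-0.71,0.3,0,0,0,-1],[0.45,-0.71,0.3,0,0,0,-1],[0.45,-0.71,0.3,0,0,0,-1]]]' >/dev/null
python3 -m pendant '[[[0,0,0,0,0,-1,-1],[0,0,0,0,0,-1,-1],[0,0,0,0,0,-1,-1],[0,0,0,0,0,-1,-1],[0,0,0,0,0,-1,-1],[0,0,0,0,0,-1,-1],[0,0,0,0,0,-1,-1],[0,0,0,0,0,-1,-1],[0,0,0,0,0,-1,-1],[0,0,0,0,0,-1,-1]]]' >/dev/null
python3 -m pendant '[[[0,0,0,0,0,-1,-1],[0,0,0,0,0,-1,-1],[0,0,0,0,0,-0.36,-1],[0,0,0,0,0,0,-1]]]' >/dev/null
python3 go.py .4833 .334 .057 1.28
```

```text
t 4.2 pos [0.4829 0.3322 0.1471] F [0.  0.8 0.8] gap 0.0856 gf 0.0 yaw 1.2789
turn first [-0.    0.   -0.01] then shift [ 0.05 -0.    2.25] | shift now [ 0.05 -0.    2.25]
```

Now I'll descend, grip gently and turn by -1.27 rad (16 rows of +wz).

```bash
python3 -m pendant '[[[0.05,0,0.5,0,0,0,-1],[0,0,0.5,0,0,0,-1],[0,0,0.5,0,0,0,-1],[0,0,0.5,0,0,0,-1],[0,0,0.25,0,0,0,-1],[0,0,0,0,0,0,-1]]]' 
python3 -m pendant '[[[0,0,0,0,0,0,1],[0,0,0,0,0,0,1],[0,0,0,0,0,0,1],[0,0,0,0,0,0,1],[0,0,0,0,0,0,1],[0,0,0,0,0,0,1],[0,0,0,0,0,0,1],[0,0,0,0,0,0,1]]]' 25
python3 go.py .4833 .334 .057 0.01
```

```text
time_s: 4.8
position: [0.4831, 0.3338, 0.056]
orientation: [-0.0, 0.803, 0.597, -0.001]
force: [-0.3, 0.3, 0.3]
finger_gap: 0.0858
gripper_force: 0.0
time_s: 5.6
position: [0.4842, 0.3341, 0.0578]
orientation: [0.0, 0.802, 0.597, 0.001]
force: [5.6, -1.7, 2.1]
finger_gap: 0.0123
gripper_force: 27.7
t 5.6 pos [0.4842 0.3341 0.0578] F [ 5.6 -1.7  2.1] gap 0.0123 gf 27.7 yaw 1.2794
turn first [ 1.000e-02 -2.000e-02  1.587e+01] then shift [-0.02  0.    0.02] | shift now [-0.01 -0.02  0.02]
```

```bash
python3 -m pendant '[[[0,0,0,0,0,0.8,1],[0,0,0,0,0,0.8,1],[0,0,0,0,0,0.8,1],[0,0,0,0,0,0.8,1],[0,0,0,0,0,0.8,1],[0,0,0,0,0,0.8,1],[0,0,0,0,0,0.8,1],[0,0,0,0,0,0.8,1],[0,0,0,0,0,0.8,1],[0,0,0,0,0,0.8,1]]]'
python3 -m pendant '[[[0,0,0,0,0,0.8,1],[0,0,0,0,0,0.8,1],[0,0,0,0,0,0.8,1],[0,0,0,0,0,0.8,1],[0,0,0,0,0,0.8,1],[0,0,0,0,0,0.8,1],[0,0,0,0,0,0.8,1],[0,0,0,0,0,0.8,1],[0,0,0,0,0,0.8,1],[0,0,0,0,0,0.67,1]]]'
python3 -m pendant '[[[0,0,0,0,0,0,1],[0,0,0,0,0,0,1],[0,0,0,0,0,0,-0.7],[0,0,0,0,0,0,-0.7],[0,0,0,0,0,0,-0.7],[0,0,0,0,0,0,-0.7],[0,0,0,0,0,0,-0.7],[0,0,0,0,0,0,-0.7]]]'
python3 -m pendant '[[[0,0,-0.5,0,0,0,-0.7],[0,0,-1,0,0,0,-0.7],[0,0,-1,0,0,0,1],[0,0,-0.4,0,0,0,1]]]' >/dev/null
python3 go.py .5675 -.0888 .12 -.249
```

```text
time_s: 6.6
position: [0.4836, 0.3346, 0.0578]
orientation: [-0.0, 0.95, 0.313, 0.0]
force: [-0.3, 1.9, 4.2]
finger_gap: 0.0126
gripper_force: 27.9
time_s: 7.6
position: [0.4834, 0.3353, 0.0578]
orientation: [-0.001, 1.0, 0.004, 0.0]
force: [-1.9, 8.8, 2.5]
finger_gap: 0.0125
gripper_force: 27.8
time_s: 8.4
position: [0.4836, 0.3341, 0.0572]
orientation: [0.0, 1.0, 0.005, -0.0]
force: [-0.2, -0.1, 0.0]
finger_gap: 0.0725
gripper_force: 0.0
t 8.8 pos [0.4844 0.3346 0.1776] F [ 0.2 -0.1  0.3] gap 0.0445 gf 0.0 yaw 0.01
turn first [-0.04 -0.05  3.24] then shift [4.62 9.75 1.44] | shift now [ 1.97 10.61  1.42]
```

```bash
python3 -m pendant '[[[0,0,0,0,0,0.81,1],[0,0,0,0,0,0.81,1],[0,0,0,0,0,0.81,1],[0,0,0,0,0,0.81,1]]]' >/dev/null
python3 -m pendant '[[[0.46,0.78,0.12,0,0,0,1],[0.46,0.78,0.12,0,0,0,1],[0.46,0.78,0.12,0,0,0,1],[0.46,0.78,0.12,0,0,0,1],[0.46,0.78,0.12,0,0,0,1],[0.46,0.78,0.12,0,0,0,1],[0.46,0.78,0.12,0,0,0,1],[0.46,0.78,0.12,0,0,0,1],[0.46,0.78,0.12,0,0,0,1],[0.46,0.78,0.12,0,0,0,1]]]' >/dev/null
python3 -m pendant '[[[0,0,0.5,0,0,0,1],[0,0,0.5,0,0,0,1],[0,0,0,0,0,0,1]]]'
python3 go.py .5868 -.0118 .060 -.249
python3 - <<'E'
from h import *
p,d=camera('top'); q,_=camera('scene')
a=cv2.resize(p[235:315,150:230],(400,400),interpolation=cv2.INTER_CUBIC); b=cv2.resize(q[200:300,120:320],(800,400)[::1],interpolation=cv2.INTER_CUBIC)[:, :400]
cv2.imwrite('pics/k1.png',np.hstack([a,cv2.resize(q[210:310,200:300],(400,400))]))
E
```

```text
time_s: 10.5
position: [0.5835, -0.0138, 0.0821]
orientation: [0.0, 0.992, -0.125, -0.002]
force: [-1.6, 0.2, 0.4]
finger_gap: -0.0002
gripper_force: 0.0
t 10.5 pos [ 0.5835 -0.0138  0.0821] F [-1.6  0.2  0.4] gap -0.0002 gf 0.0 yaw -0.2498
turn first [ 0.01  0.06 -0.01] then shift [ 0.07 -0.07  0.55] | shift now [ 0.07 -0.07  0.55]
```

View pics/k1.png

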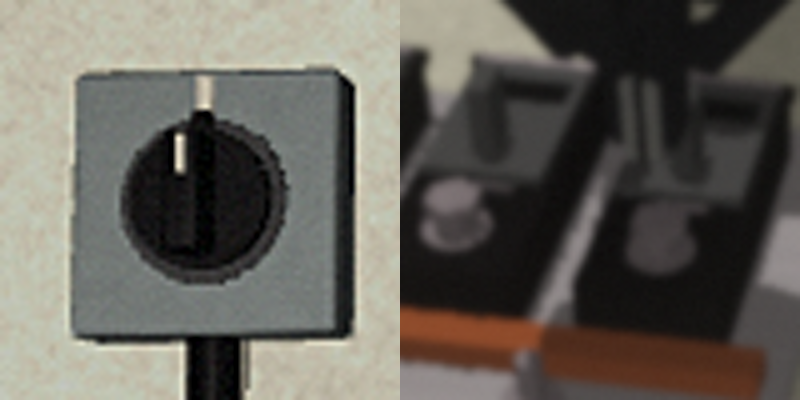

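The knob pointer now runs straight up to the rib (line at (180,150), rib at (205,92)). The tool is above bolt a, so I'll tap it.

```bash
python3 -m pendant '[[[0.07,-0.07,0.3,0,0,0,1],[0,0,0.25,0,0,0,1],[0,0,0,0,0,0,1]]]' | egrep 'pos|force:'
for i in 1 2; do python3 -m pendant '[[[0,0,0.05,0,0,0,1],[0,0,0,0,0,0,1]]]' | egrep 'pos|force:'; done
python3 -m pendant '[[[0,0,0.04,0,0,0,1],[0,0,0,0,0,0,1]]]' | egrep 'pos|force:'
```

```text
position: [0.5877, -0.0113, 0.0616]
force: [-0.1, 0.5, 0.6]
gripper_force: 0.0
position: [0.5884, -0.0115, 0.0613]
force: [-0.8, -0.4, 0.0]
gripper_force: 0.0
position: [0.5883, -0.0116, 0.0593]
force: [-0.3, 0.0, -0.3]
gripper_force: 0.0
position: [0.5883, -0.0116, 0.0576]
force: [-1.3, 0.2, 0.4]
gripper_force: 0.0
```

```bash
python3 -m pendant '[[[0,0,0.04,0,0,0,1],[0,0,0,0,0,0,1]]]' | egrep 'pos|force:'
python3 -m pendant '[[[0,0,0.03,0,0,0,1],[0,0,0,0,0,0,1]]]' | egrep 'pos|force:'
python3 -m pendant '[[[0,0,0.03,0,0,0,1],[0,0,0,0,0,0,1]]]' | egrep 'pos|force:'
```

```text
position: [0.5884, -0.0116, 0.056]
force: [1.4, 1.0, -0.2]
gripper_force: 0.0
position: [0.5884, -0.0116, 0.0549]
force: [0.6, -0.5, 1.5]
gripper_force: 0.9
position: [0.5884, -0.0116, 0.0537]
force: [-0.0, 0.1, 2.0]
gripper_force: 1.0
```

```bash
for i in 1 2; do python3 -m pendant '[[[0,0,0.03,0,0,0,1],[0,0,0,0,0,0,1]]]' | egrep 'pos|force:'; done
```

```text
position: [0.5884, -0.0116, 0.0524]
force: [0.5, 0.1, 2.1]
gripper_force: 0.8
position: [0.5884, -0.0116, 0.0512]
force: [0.7, -0.0, 1.8]
gripper_force: 0.7
```

```bash
python3 -m pendant '[[[0,0,0.03,0,0,0,1],[0,0,0,0,0,0,1]]]' | egrep 'pos|force:'
```

```text
position: [0.5884, -0.0116, 0.0502]
force: [0.1, 0.4, 4.4]
gripper_force: 2.3
```

The bolt is sinking under 2 to 4 N, so bolt a is probably the loose one. I'll push until it stops.

```bash
for i in 1 2; do python3 -m pendant '[[[0,0,0.03,0,0,0,1],[0,0,0,0,0,0,1]]]' | egrep 'pos|force:'; done
```

```text
position: [0.5886, -0.0116, 0.0501]
force: [-6.3, 0.2, 15.3]
gripper_force: 8.0
position: [0.5887, -0.0116, 0.05]
force: [-12.2, 0.5, 27.7]
gripper_force: 13.7
```

It stopped at z = 0.050, which is 6 mm in. I'll rise, open the gripper, move over tab a and check the bolt depth.

```bash
python3 -m pendant '[[[0,0,-0.5,0,0,0,1],[0,0,-1,0,0,0,-0.2],[-0.5,0,-1,0,0,0,-0.2],[-0.6,0,0,0,0,0,-0.2],[-1,0,0,0,0,0,-0.2],[-1,0,0,0,0,0,-0.2],[-1,0,0,0,0,0,-0.2],[-1,0,0,0,0,0,-0.2],[0,0,0,0,0,0,-0.2]]]'|egrep 'pos|gap|force:'
python3 go.py .5432 -.0005 .054 -.249
python3 - <<'E'
from h import *
p,d=camera('top'); q,e=camera('scene')
for c in ((375,217),(417,226),(459,236)): print([dep('top',c[0]+i,c[1]+j,d[c[1]+j,c[0]+i])[2].round(4) for i in(-2,0,2) for j in (-1,1)])
cv2.imwrite('pics/b1.png',np.hstack([cv2.resize(p[195:295,340:480],(560,400),interpolation=2)]))
E
```

```text
position: [0.3879, 0.0395, 0.1479]
force: [1.0, -0.5, 0.9]
finger_gap: 0.0512
gripper_force: 0.0
t 14.0 pos [0.3879 0.0395 0.1479] F [ 1.  -0.5  0.9] gap 0.0512 gf 0.0 yaw -0.2482
turn first [-0.01 -0.02  0.01] then shift [4.01 0.01 2.35] | shift now [4.01 0.02 2.35]
[np.float64(0.0513), np.float64(0.0522), np.float64(0.0518), np.float64(0.0494), np.float64(0.0521), np.float64(0.0486)]
[np.float64(0.0524), np.float64(0.0544), np.float64(0.056), np.float64(0.0561), np.float64(0.0566), np.float64(0.0534)]
[np.float64(0.0558), np.float64(0.0577), np.float64(0.0552), np.float64(0.0559), np.float64(0.0534), np.float64(0.0581)]
```

View pics/b1.png

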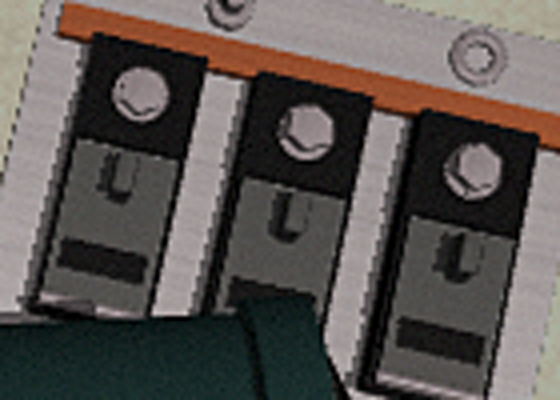

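Depth confirms it: bolt a's head reads about 0.051, the others about 0.056, and all covers are shut. Now I'll grip tab a.

```bash
python3 -m pendant '[[[0.8,0,0,0,0,0,-0.2],[0.8,0,0,0,0,0,-0.2],[0.8,0,0,0,0,0,-0.2],[0.8,0,0,0,0,0,-0.2],[0.8,0,0,0,0,0,-0.2],[0,0,0.6,0,0,0,-0.2],[0,0,0.6,0,0,0,-0.2],[0,0,0.6,0,0,0,-0.2],[0,0,0.5,0,0,0,-0.2],[0,0,0,0,0,0,-0.2]]]'|egrep 'pos|gap|force:'
python3 -m pendant '[[[0,0,0,0,0,0,1],[0,0,0,0,0,0,1],[0,0,0,0,0,0,1],[0,0,0,0,0,0,1],[0,0,0,0,0,0,1],[0,0,0,0,0,0,1],[0,0,0,0,0,0,1]]]' 30|egrep 'pos|gap|force:'
python3 go.py .5432 -.0005 .054 -.249
```

```text
position: [0.5448, -0.0011, 0.052]
force: [0.0, 0.4, 0.6]
finger_gap: 0.0509
gripper_force: 0.0
position: [0.5463, -0.0016, 0.0569]
force: [-0.4, -8.9, 2.6]
finger_gap: 0.0092
gripper_force: 32.6
t 15.8 pos [ 0.5463 -0.0016  0.0569] F [-0.4 -8.9  2.6] gap 0.0092 gf 32.6 yaw -0.2493
turn first [ 0.01 -0.03 -0.  ] then shift [-0.08 -0.01  0.07] | shift now [-0.08 -0.01  0.07]
```

The tab is gripped. I'll lift in an arc about the hinge.

```bash
python3 -m pendant '[[[-0.015,0,-0.0625,0,0.5,0,1],[-0.015,0,-0.0625,0,0.5,0,1],[-0.015,0,-0.0625,0,0.5,0,1],[-0.015,0,-0.0625,0,0.5,0,1],[-0.015,0,-0.0625,0,0.5,0,1],[-0.015,0,-0.0625,0,0.5,0,1]]]'|egrep 'pos|gap|force:|ori'
python3 -m pendant '[[[-0.015,0,-0.0625,0,0.5,0,1],[-0.015,0,-0.0625,0,0.5,0,1],[-0.015,0,-0.0625,0,0.5,0,1],[-0.015,0,-0.0625,0,0.5,0,1],[-0.015,0,-0.0625,0,0.5,0,1],[-0.015,0,-0.0625,0,0.5,0,1],[-0.015,0,-0.0625,0,0.5,0,1],[-0.015,0,-0.0625,0,0.5,0,1]]]'|egrep 'pos|gap|force:|ori'
```

```text
position: [0.5414, -0.0003, 0.0715]
orientation: [0.016, 0.985, -0.123, 0.121]
force: [1.7, -9.0, -0.8]
finger_gap: 0.0095
gripper_force: 32.0
position: [0.5297, 0.0027, 0.0882]
orientation: [0.035, 0.953, -0.119, 0.276]
force: [3.2, -12.2, -1.5]
finger_gap: 0.0095
gripper_force: 31.6
```

```bash
python3 -m pendant '[[[-0.015,0,-0.0625,0,0.5,0,1],[-0.015,0,-0.0625,0,0.5,0,1],[-0.015,0,-0.0625,0,0.5,0,1],[-0.015,0,-0.0625,0,0.5,0,1],[-0.015,0,-0.0625,0,0.5,0,1],[-0.015,0,-0.0625,0,0.5,0,1],[0,0,0,0,0,0,1],[0,0,0,0,0,0,1],[0,0,0,0,0,0,1],[0,0,0,0,0,0,1]]]'|egrep 'pos|gap|force:|ori|time'
python3 - <<'E'
from h import *
p,d=camera('top'); q,e=camera('scene')
cv2.imwrite('pics/f.png',np.hstack([cv2.resize(p[180:310,150:490],(400,153),interpolation=2),cv2.resize(q[205:345,100:465],(400,153),interpolation=2)])) 
cv2.imwrite('pics/f.png',cv2.resize(q[205:345,100:330],(800,487),interpolation=2))
E
```

```text
time_s: 18.2
position: [0.5178, 0.0056, 0.0975]
orientation: [0.049, 0.914, -0.115, 0.387]
force: [1.1, -11.2, -2.0]
finger_gap: 0.0092
gripper_force: 31.7
```

View pics/f.png

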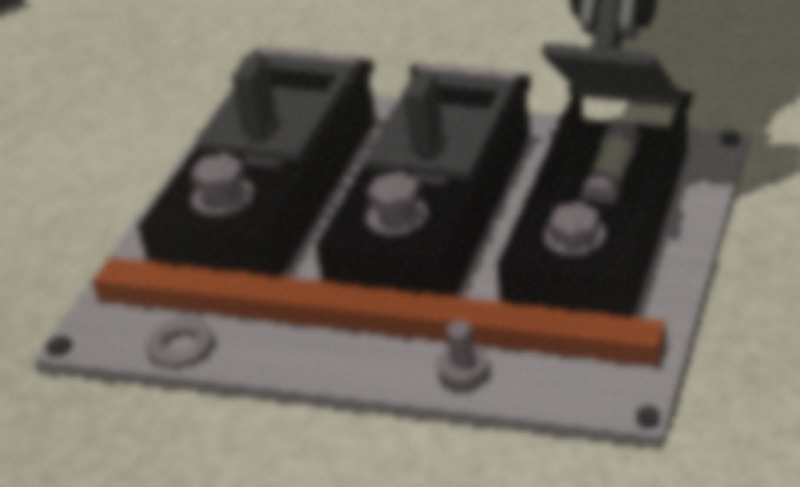

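Cover a is held open at about 45 degrees (tab at (608,30)). Its bolt at (575,225) is sunk, the other two covers are shut, and the washer and spare bolt haven't moved.

```bash
python3 -c "from bench import close_job; print(close_job())"
```

```text
the job is handed in; nothing more can be done
None
```

I turned the knob to off, pushed loose bolt a fully in (about 6 mm), and handed the job in at about 18 s with its cover held open at about 45°; the hand-in returned no verdict.

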